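# Set the chopping board over the bench edge above the waste bin

## Robot

A 6-joint arm with a two-finger parallel gripper is mounted at the origin on the work surface. World frame = base frame: x ahead of the robot, y to its left, z up, the work surface at z = 0. Lengths are in m, angles in rad, forces in N, time in s.
With the tool pointing down it reaches from about 0.375 to 0.9 m from the base axis. Payload 3.1 kg.
Tool frame: the origin (TCP) lies between the finger pads; the fingertips stand 22 mm ahead of it and the grasp point (between the pads) lies 3 mm ahead of it; z points along the fingers, y is the line along which they close (so a half turn about z gives the same grasp; the last joint's range is limited). The gripper opens to 87 mm and grips with 3 to 60 N. Pads are 19 mm wide; open, the fingers measure 117 mm over their backs; the gripper's body (75 mm by 190 mm) begins 51 mm behind the grasp point.
Start: joints at [-1.425, 0.527, 1.433, -0, 1.181, -0.178], TCP at [0.199, -0.592, 0.245] pointing down, gripper open.
Joint ranges: [-3.08, 3.08], [-0.75, 2.2], [0.22, 2.44], [-1.43, 4.57], [0, 2.65], [-2.85, 2.85]. Speed limits (rad/s): [2.79, 2.79, 3.14, 3.14, 3.14, 3.14].

## Interface

Orientations are given as a unit quaternion [x, y, z, w].
In Python, from rig import robot gives the robot as it stands.
- The arm moves only by the tool move_arm, never from a script. Its argument "series" is text: rows parted by semicolons, each of 6 numbers parted by spaces: the shift along the tool's x, y, z in mm, then the turn, a rotation vector about the tool's x, y, z in degrees. In form: dx dy dz ax ay az; .... A call has 1 to 8 rows; each row is the pose to reach, as a shift and turn from the pose commanded when the call began, along the tool's axes at that moment; what a row does not reach only later rows make up. A row lasts 1/12 s, in which the tool goes at most 41.7 mm and 7.16 degrees, less where a joint would pass 70% of its speed; a pose out of reach is approached as far as the arm can. A call with a gripper value outside its range is refused whole. "jaw" is the opening, from 0 (shut) to 1 (fully open), set as the call begins (left out, the last holds). The fingers move at their own pace and stop on an object; "newtons" is the grip in N (left out, the last holds). Time passes only in rows, so rows that repeat a pose let the fingers close. It gives the time, the measured TCP pose, the force, the opening and the grip force at its end, in the units of the state.
- robot.get_obs(): the state, without advancing time (a new reading comes with each control period).
- robot.camera(name): name is "scene" or "top"; returns a dict with "img" (400x640x3 uint8, red, green, blue), "mtx" (3x3 intrinsics, pixels), "distortion" ([k1, k2, p1, p2, k3] as OpenCV has them; the pictures are not rectified), "world_to_cam" (4x4, takes a point from world to camera coordinates). Camera axes: x right, y down, z forward; pixel columns grow to the right and rows downward; lengths in m; the calibration is good to about 2 mm. A picture is of the moment at which its call begins. There is no depth.
- robot.hand_in(): hands the job in; it is judged then, once.
Trained networks look in a picture, given as the dict that the camera call returned (one of the last four; its "shot" number tells which), for a name from the list of things; names that differ only in an ending like _2 or _b are one class to them, and where a whole thing is asked for, a point or a joint stands for the part that bears it (a point fixed in the world has none). Each returns a list of dicts, best first, with "p" (0 to 1); they miss things now and then, are a little off and sometimes report something else, mostly with a low value. They report only what shows in the picture. A call takes as long as a camera call.
- robot.search_frame(picture, thing): "xyz" ([x, y, z] in m, in world coordinates, good to about 4 mm: the middle of the surface that is visible of it).
- robot.tip_of(picture, thing): "xyz" ([x, y, z] in m, in world coordinates, good to about 4 mm: a listed point, or the origin of a listed thing).
The state is a dict: "time": time; "q": joint angles; "joint_velocities": joint speeds; "joint_torque": joint torques, N m; "position": TCP position; "tool_rot": TCP orientation; "ft_force": force on the tool from outside, world axes, zero at the start; "moment": the same for the moment, N m; "grip_width": finger opening in m; "grip_force": force on a finger pad.
Only numpy, scipy, OpenCV 4.12 (cv2) and the standard library are available. Lean on these libraries where they do the work, as an engineer would, in place of code of your own. Each camera call takes 0.05 s, during which the arm holds its last target. There are 200 camera calls.

## Task

Slide the small green chopping board, with the apple on it, along the bench to the waste bin and out over the far edge of the bench, until its far end sticks out about 60 mm, square to the edge and with its whole width over the bin's mouth, ready for scraping off. Only push it with the fingers: do not lift or tip the board or pick up the apple, and keep all the apple pieces on the board. Leave the other things on the bench where they are.

Things in the scene. Friction and masses are not known exactly. Their poses are not given: they have to be found in the camera images.
- board: Thin flat green chopping board, 240 mm long (its x), 160 wide (its y), 8 thick, 0.22 to 0.41 kg, loose on the bench; it stops when no longer pushed. Origin: centre of its underside. Its x points to its far end (at the start within 0.35 rad of world +x). 14 mm hanging hole in its near left corner. It starts wholly on the bench, with 45 mm or more of clear bench beside it and at its near end.
- board_end (a point): Middle of the far end of the chopping board, at its underside (120 mm along the board's x from its origin): the end that is to stick out.
- bench_edge (a point): Point on the bench's far edge, at the bench top (height 0), straight ahead of the robot. The edge is straight and runs along world y through it; beyond it there is only the bin, lower down. Its x axis points outward, square to the edge. The edge's distance from the robot varies.
- bin_rim (a point): Middle of the near rim of the slim grey open-topped waste bin, which stands on the floor against the bench's far edge with its rim 100 mm below the bench top. Its mouth reaches 130 mm to either side of this point along the edge (y) and from 5 to 535 mm outward of it (x). This point is 15 mm beyond the edge. The bin stays square to the bench; its place along the edge varies.
- apple_half: Half an apple, cut face down on the board: dome 72 mm across, 31 mm high, 70 g, loose. Origin: centre of its cut face. The apple pieces lie at least 50 mm in from the board's near end and at least 5 mm in from its sides and ride along with it.
- apple_chunk0: Pale apple chunk, 30 x 22 x 18 mm, 15 g, loose on the board. Origin: centre of its underside.
- apple_chunk1: Second apple chunk, the same size, loose on the board. Origin: centre of its underside.
- jug: Clear plastic measuring jug, 110 mm across the rim, 130 mm high, handle at its y side, standing to one side of the work. Leave alone. Origin: centre of its underside.
- tub: Green screw-top tub, 72 mm across, 85 mm high, standing to one side of the work. Leave alone. Origin: centre of its underside.
- casserole: Small red casserole dish with two ears, 144 mm across, 52 mm high. Leave alone. Origin: centre of its underside.
- folio: Tablet closed in a black folding case, 200 x 140 x 17 mm, lying flat. Leave alone. Origin: centre of its underside.
- knife: Kitchen knife lying between the robot and the board, about 305 mm long along its x (blade to +x), 20 mm high. Leave alone. Origin: on the bench under the joint of handle and blade.
- bowl: Steel mixing bowl, 170 mm across, 70 mm high. Leave alone. Origin: centre of its underside.
- peeler: White Y-shaped vegetable peeler, 135 mm long (its x), 16 mm high, lying flat. Leave alone. Origin: on the bench, under its handle.

How it is judged:
At the end, for the whole second after the job is handed in: The middle of the board's far end is 50 to 70 mm beyond the bench edge and within 55 mm, along the edge, of the middle of the bin's near rim; the board is square to the edge within 0.10 rad, flat on the bench (within 4 mm of height and 0.05 rad) and at rest; all three apple pieces are on the board (x of board_end in the frame of bench_edge between 0.05 and 0.07 m and y of board_end in the frame of bin_rim between -0.055 and 0.055 m and angle between the x axis of board and the x axis of bench_edge, either way round below 0.1 rad and angle between board's own z axis and vertical below 0.05 rad and height (world z) of board between -0.004 and 0.004 m and linear speed of board below 0.01 m/s and height (world z) of each of apple_half, apple_chunk0, apple_chunk1 above 0.004 m); the robot touches nothing.
It fails at once if the board is lifted or tipped (height (world z) of board above 0.01 m or angle between board's own z axis and vertical above 0.12 rad).
It fails at once if an apple piece is picked up (height (world z) of any of apple_half, apple_chunk0, apple_chunk1 above 0.045 m).
It fails at once if an apple piece falls off the board (height (world z) of any of apple_half, apple_chunk0, apple_chunk1 below 0.002 m).
It fails at once if another thing on the bench is moved more than 25 mm (distance of any of jug, tub, casserole, folio, knife, bowl, peeler from where it was at the start of the episode above 0.025 m).
It also fails if it takes over 61 s, if anything falls off the work surface, if the arm or the gripper's body presses on something with over 40 N, if the wrist force passes 120 N, or if a joint passes its speed limit or range.

## Working session

There is one attempt and no reset: what is moved stays moved. The work goes in short steps, Python scripts to look and compute and a tool call to move; the robot and the scene stay as the last step left them, time stands still between calls to the robot, and variables do not carry over. Pictures are saved under pics/ and viewed, at most 10 in all, crops included, and the job is handed in when it is done.

Besides the shell and the picture viewer there is one more tool, called after "Call:" as name(argument=value, ...) on one line, values as JSON. move_arm: Moves the arm, as the interface text tells. Its arguments: {"type":"object","properties":{"series":{"type":"string"},"jaw":{"type":"number"},"newtons":{"type":"number"}},"required":["series"]}

```bash
mkdir -p pics
cat > h.py <<'E'
from rig import robot
import numpy as np, cv2
from scipy.spatial.transform import Rotation as R
def proj(c,P):
    T=np.array(c["world_to_cam"]);r=cv2.Rodrigues(T[:3,:3])[0]
    return cv2.projectPoints(np.array(P,float).reshape(-1,3),r,T[:3,3],np.array(c["mtx"]),np.array(c["distortion"],float))[0].reshape(-1,2)
def unproj(c,uv,z):
    T=np.array(c["world_to_cam"])
    n=cv2.undistortPoints(np.array(uv,float).reshape(-1,1,2),np.array(c["mtx"]),np.array(c["distortion"],float)).reshape(-1,2)
    d=np.c_[n,np.ones(len(n))]@T[:3,:3]; o=-T[:3,:3].T@T[:3,3]
    return o+d*((z-o[2])/d[:,2])[:,None]
def save(c,n): cv2.imwrite(f"pics/{n}.png",c["img"][:,:,::-1])
E
python3 - <<'E'
from h import *
np.set_printoptions(precision=3,suppress=True)
for n in("top","scene"):
    c=robot.camera(n);save(c,n+"0")
    for t in"board board_end bench_edge bin_rim apple_half apple_chunk0 jug tub casserole folio knife bowl peeler".split():
        r=robot.tip_of(c,t); print(n,t,[(np.array(x["xyz"]).round(3).tolist(),round(x["p"],2)) for x in r[:2]])
o=robot.get_obs();print(o["position"],o["tool_rot"],R.from_quat(o["tool_rot"]).as_matrix(),o["time"])
E
```

```text
top board [([0.579, -0.046, 0.005], 0.89)]
top board_end [([0.698, -0.055, 0.0], 0.93)]
top bench_edge [([0.387, -0.532, -0.002], 0.75), ([0.739, 0.008, -0.0], 0.56)]
top bin_rim [([0.753, 0.033, -0.098], 0.94), ([0.559, 0.466, -0.001], 0.49)]
top apple_half [([0.608, -0.084, 0.007], 0.74)]
top apple_chunk0 [([0.614, -0.528, 0.001], 0.63), ([0.6, -0.008, 0.009], 0.47)]
top jug [([0.558, 0.468, 0.001], 0.84)]
top tub [([0.664, 0.429, 0.001], 0.63)]
top casserole [([0.386, -0.526, -0.001], 0.55), ([0.451, -0.367, -0.001], 0.44)]
top folio [([0.614, -0.53, 0.003], 0.79)]
top knife [([0.349, 0.214, 0.001], 0.65)]
top bowl [([0.346, 0.48, -0.0], 0.85), ([0.345, 0.217, -0.001], 0.65)]
top peeler [([0.447, -0.363, 0.003], 0.77), ([0.35, 0.215, -0.002], 0.66)]
scene board [([0.582, -0.044, -0.002], 0.65), ([0.602, -0.011, 0.008], 0.47)]
scene board_end [([0.7, -0.054, 0.004], 0.77), ([0.449, -0.369, -0.002], 0.22)]
scene bench_edge [([0.736, -0.002, -0.002], 0.68)]
scene bin_rim [([0.752, 0.038, -0.104], 0.62)]
scene apple_half [([0.607, -0.084, 0.01], 0.68)]
scene apple_chunk0 [([0.604, -0.015, 0.008], 0.53), ([0.662, 0.428, 0.0], 0.47)]
scene jug [([0.582, -0.043, 0.001], 0.66), ([0.559, 0.466, 0.001], 0.63)]
scene tub [([0.613, -0.535, 0.001], 0.7), ([0.664, 0.431, -0.0], 0.58)]
scene casserole [([0.384, -0.527, -0.002], 0.77), ([0.738, -0.004, -0.003], 0.26)]
scene folio [([0.609, -0.532, 0.001], 0.59)]
scene knife [([0.354, 0.216, 0.003], 0.64)]
scene bowl [([0.348, 0.482, 0.001], 0.95), ([0.558, 0.469, 0.001], 0.44)]
scene peeler [([0.451, -0.369, 0.001], 0.89)]
[ 0.199 -0.593  0.245] [ 0.987  0.161 -0.    -0.   ] [[ 0.948  0.318 -0.   ]
 [ 0.318 -0.948  0.   ]
 [-0.    -0.    -1.   ]] 1.4
```

View pics/top0.png

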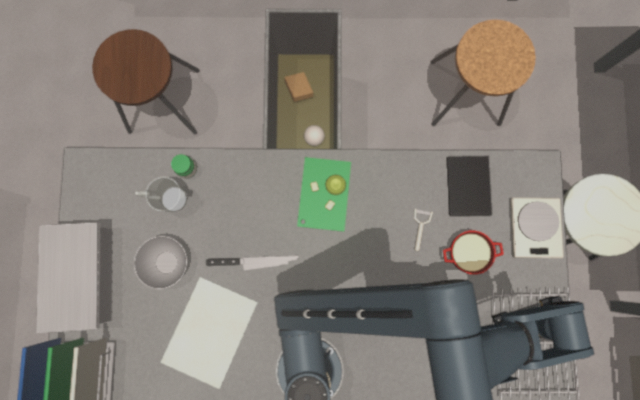

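View pics/scene0.png

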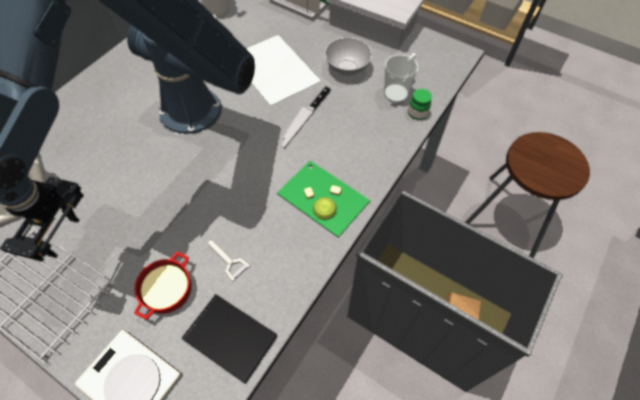

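The top view shows the board's corners at about (307,157), (352,160), (344,231) and (298,228). The bench edge is at row ~149, and the bin mouth spans columns ~267–339. Next I'll measure the board precisely by colour, and start moving the arm.

```bash
cat >> h.py <<'E'
def board(n="top"):
    c=robot.camera(n); hsv=cv2.cvtColor(c["img"],cv2.COLOR_RGB2HSV)
    m=cv2.inRange(hsv,(50,110,60),(80,255,255))
    k,l,s,_=cv2.connectedComponentsWithStats(m); i=1+np.argmax(s[1:,4])
    cn=max(cv2.findContours((l==i).astype(np.uint8),cv2.RETR_EXTERNAL,cv2.CHAIN_APPROX_NONE)[0],key=len)
    P=unproj(c,cn[:,0].astype(float),.008)[:,:2]
    (cx,cy),(w,h),a=cv2.minAreaRect((P*1000).astype(np.float32))
    if w<h: a+=90
    a=(a+45)%180-45
    e=np.array([cx,cy])+120*np.array([np.cos(np.radians(a)),np.sin(np.radians(a))])
    print(n,"board c",round(cx,1),round(cy,1),"size",round(w,1),round(h,1),"yaw",round(a,2),"end",e.round(1),"t",robot.get_obs()["time"])
    return c
E
python3 - <<'E'
from h import *
for n in("top","scene"):
    c=board(n)
    if n=="top":
        print(unproj(c,[[200,149],[450,151]],0).round(3)); print(unproj(c,[[267,150],[338,150]],-.1).round(3))
        E=[robot.tip_of(c,"bench_edge") for _ in range(1)]
E
```

```text
top board c -10.9 839.1 size 155.9 14.3 yaw 0.6 end [109.1 840.3] t 1.45
[[ 0.73   0.386  0.   ]
 [ 0.729 -0.476  0.   ]]
[[ 0.752  0.165 -0.1  ]
 [ 0.754 -0.095 -0.1  ]]
scene board c 579.4 -45.4 size 158.4 237.7 yaw -5.74 end [698.8 -57.4] t 1.55
```

Call:
move_arm(series="490 -240 0 0 0 -71.4;490 -240 0 0 0 -71.4;490 -240 0 0 0 -71.4;490 -240 0 0 0 -71.4;490 -240 0 0 0 -71.4;490 -240 0 0 0 -71.4;490 -240 0 0 0 -71.4;490 -240 0 0 0 -71.4")

```text
time: 2.22
position: [0.4372, -0.3567, 0.2448]
tool_rot: [0.787, 0.617, 0.0, 0.0]
ft_force: [0.6, -0.6, 0.4]
grip_width: 0.0871
grip_force: 0.0
```

Call:
move_arm(series="187 101 145 0 0 -13.8;187 101 145 0 0 -13.8;187 101 145 0 0 -13.8;187 101 145 0 0 -13.8;187 101 145 0 0 -13.8;187 101 145 0 0 -13.8;187 101 145 0 0 -13.8;187 101 145 0 0 -13.8")

```text
time: 2.88
position: [0.5798, -0.199, 0.0974]
tool_rot: [0.708, 0.706, -0.0, -0.002]
ft_force: [0.0, -0.2, -0.2]
grip_width: 0.0868
grip_force: 0.0
```

Run:
```python
from h import *
o=robot.get_obs();print(o["position"],R.from_quat(o["tool_rot"]).as_matrix().round(3))
for n in("top","scene"):
    c=robot.camera(n)
    for t in("bench_edge","bin_rim","board_end"):print(n,t,[(np.round(x["xyz"],3).tolist(),round(x["p"],2)) for x in robot.tip_of(c,t)[:2]])
    if n=="top":
        g=c["img"].mean(2)
        for u in(220,400): print(u,g[143:156,u].round())
```

```text
[ 0.57980557 -0.19896449  0.09740972] [[ 0.002  1.    -0.003]
 [ 1.    -0.002  0.002]
 [ 0.002 -0.003 -1.   ]]
top bench_edge [([0.74, 0.003, -0.0], 0.8)]
top bin_rim [([0.753, 0.034, -0.101], 0.84), ([0.741, 0.002, 0.0], 0.23)]
top board_end [([0.701, -0.054, 0.001], 0.88)]
220 [148. 149. 150. 145. 136. 126. 134. 136. 136. 140. 139. 141. 140.]
400 [145. 145. 146. 144. 143. 135. 122. 125. 134. 136. 136. 138. 139.]
scene bench_edge [([0.736, 0.001, -0.004], 0.91)]
scene bin_rim [([0.753, 0.035, -0.105], 0.66)]
scene board_end [([0.702, -0.053, -0.0], 0.61), ([0.758, 0.037, -0.101], 0.27)]
```

Call:
move_arm(series="0 0 35 0 0 0;0 0 60 0 0 0;0 0 72 0 0 0;0 0 72 0 0 0;20 0 72 0 0 0;35 0 72 0 0 0;42 0 72 0 0 0;48 0 72 0 0 0")

```text
time: 3.95
position: [0.5804, -0.1526, 0.0287]
tool_rot: [0.709, 0.705, 0.0, 0.001]
ft_force: [-0.2, -0.2, -0.3]
grip_width: 0.087
grip_force: 0.0
```

Call:
move_arm(series="6 0 0 0 0 0;12 0 0 0 0 0;18 0 0 0 0 0;24 0 0 0 0 0;30 0 0 0 0 0;36 0 0 0 0 0;42 0 0 0 0 0;46 0 0 0 0 0")

```text
time: 4.62
position: [0.5803, -0.1072, 0.0277]
tool_rot: [0.709, 0.705, -0.0, 0.0]
ft_force: [-0.6, -2.6, 2.3]
grip_width: 0.0868
grip_force: 1.5
```

Run:
```python
from h import *
o=robot.get_obs();print(o["position"],R.from_quat(o["tool_rot"]).as_matrix().round(3),o["ft_force"])
c=board("scene");save(c,"scene1")
```

```text
[ 0.58030221 -0.10715118  0.02770127] [[ 0.005  1.     0.   ]
 [ 1.    -0.005 -0.   ]
 [-0.     0.    -1.   ]] [-0.6252181  -2.57258887  2.28516152]
scene board c 607.0 -17.5 size 159.7 165.6 yaw -0.32 end [727.  -18.2] t 4.6667
```

View pics/scene1.png

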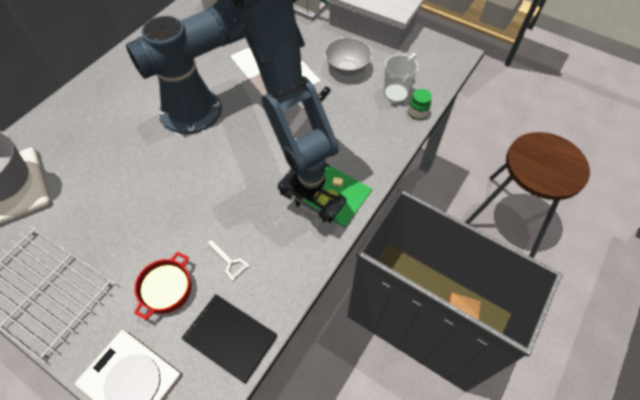

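The scene view shows the fingers along the board's right side at about (315,195). The board has turned square and all the apple pieces appear to ride along. I'll lower the fingers slightly and keep pushing.

Call:
move_arm(series="-5 0 0 0 0 0;-5 0 3 0 0 0;-5 0 3 0 0 0;-1 0 3 0 0 0;3 0 3 0 0 0;8 0 3 0 0 0;14 0 3 0 0 0;20 0 3 0 0 0")

```text
time: 5.33
position: [0.5803, -0.087, 0.0245]
tool_rot: [0.709, 0.705, -0.0, -0.0]
ft_force: [0.6, -0.7, -1.0]
grip_width: 0.0868
grip_force: 0.7
```

Call:
move_arm(series="6 0 0 0 0 0;12 0 0 0 0 0;18 0 0 0 0 0;23 0 0 0 0 0;27 0 0 0 0 0;30 0 0 0 0 0;32 0 0 0 0 0;32 0 0 0 0 0")

```text
time: 6.0
position: [0.5805, -0.055, 0.0246]
tool_rot: [0.709, 0.705, 0.0, -0.0]
ft_force: [0.8, -0.3, -0.1]
grip_width: 0.0871
grip_force: 0.0
```

Call:
move_arm(series="-20 0 0 0 0 0;-50 0 0 0 0 0;-50 0 -40 0 0 0;-50 0 -80 0 0 0;-90 -30 -120 0 0 7;-120 -70 -120 0 0 14;-120 -110 -120 0 0 21;-120 -150 -120 0 0 28")

```text
time: 6.67
position: [0.4489, -0.1758, 0.1456]
tool_rot: [0.861, 0.509, 0.001, 0.003]
ft_force: [0.3, -1.3, -0.3]
grip_width: 0.0871
grip_force: 0.0
```

Run:
```python
from h import *
o=robot.get_obs();print(o["position"],R.from_quat(o["tool_rot"]).as_matrix().round(3),o["ft_force"])
c=board("scene");save(c,"scene2")
for t in("apple_half","apple_chunk0","board_end","knife"):print(t,[(np.round(x["xyz"],3).tolist(),round(x["p"],2)) for x in robot.tip_of(c,t)[:3]])
```

```text
[ 0.4489245  -0.17577116  0.14558694] [[ 0.481  0.877  0.005]
 [ 0.877 -0.481 -0.004]
 [-0.001  0.006 -1.   ]] [ 0.26803254 -1.34180424 -0.34345919]
scene board c 571.8 35.4 size 159.9 238.3 yaw -0.08 end [691.8  35.2] t 6.7167
apple_half [([0.601, 0.0, 0.008], 0.68), ([0.452, -0.37, -0.003], 0.55)]
apple_chunk0 [([0.592, 0.069, 0.002], 0.4)]
board_end [([0.695, 0.039, 0.001], 0.81), ([0.346, 0.484, 0.001], 0.73)]
knife [([0.352, 0.217, 0.002], 0.71)]
```

View pics/scene2.png

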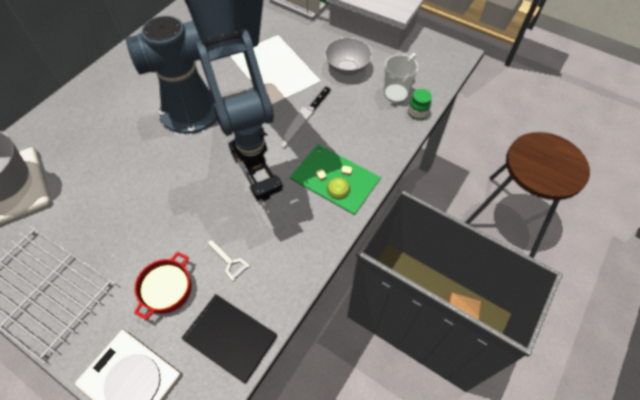

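The board is now at (572,35) mm, square, with all three apple pieces on it around (335,178). I'll move behind its near end.

Call:
move_arm(series="171 -127 0 0 0 61.2;171 -127 0 0 0 61.2;171 -127 0 0 0 61.2;171 -127 0 0 0 61.2;171 -127 0 0 0 61.2;171 -127 0 0 0 61.2;171 -127 0 0 0 61.2;171 -127 0 0 0 61.2")

```text
time: 7.58
position: [0.4189, 0.0402, 0.144]
tool_rot: [0.997, 0.074, 0.001, 0.0]
ft_force: [0.8, -0.4, 1.7]
grip_width: 0.0867
grip_force: 0.0
```

Call:
move_arm(series="0 0 0 0 0 4;0 0 0 0 0 4;0 0 0 0 0 4")

```text
time: 7.83
position: [0.4192, 0.0382, 0.144]
tool_rot: [0.999, 0.041, 0.001, 0.0]
ft_force: [-0.4, -0.2, 0.6]
grip_width: 0.087
grip_force: 0.0
```

Run:
```python
from h import *
o=robot.get_obs();print(o["position"],R.from_quat(o["tool_rot"]).as_matrix().round(4),o["ft_force"])
```

```text
[0.41915189 0.03822979 0.14398826] [[ 9.966e-01  8.220e-02  1.500e-03]
 [ 8.220e-02 -9.966e-01 -1.000e-04]
 [ 1.500e-03  2.000e-04 -1.000e+00]] [-0.36484588 -0.17345172  0.63405494]
```

Call:
move_arm(series="0 3 35 0 0 4.7;0 3 70 0 0 4.7;0 3 100 0 0 4.7;0 3 115 0 0 4.7;0 3 119 0 0 4.7;0 3 119 0 0 4.7;0 3 119 0 0 4.7")

```text
time: 8.42
position: [0.4186, 0.0347, 0.0253]
tool_rot: [1.0, -0.001, 0.0, 0.0]
ft_force: [0.0, 0.8, 0.2]
grip_width: 0.0867
grip_force: 0.0
```

Run:
```python
from h import *
o=robot.get_obs();print(o["position"],R.from_quat(o["tool_rot"]).as_matrix().round(4),o["ft_force"])
board("scene")
```

```text
[0.41856188 0.03469823 0.02525234] [[ 1.0e+00 -2.5e-03  8.0e-04]
 [-2.5e-03 -1.0e+00 -1.0e-04]
 [ 8.0e-04  1.0e-04 -1.0e+00]] [0.0283621  0.83980867 0.24810971]
scene board c 571.5 35.4 size 160.1 238.8 yaw -0.02 end [691.5  35.4] t 8.4667
```

Call:
move_arm(series="10 0 0 0 0 0;16 0 0 0 0 0;20 0 0 0 0 0;24 0 0 0 0 0;29 0 0 0 0 0;35 0 0 0 0 0;41 0 0 0 0 0;47 0 0 0 0 0")

```text
time: 9.13
position: [0.4646, 0.0348, 0.025]
tool_rot: [1.0, -0.002, -0.001, -0.0]
ft_force: [-2.9, 0.3, 2.5]
grip_width: 0.0872
grip_force: 1.6
```

Call:
move_arm(series="6 0 0 0 0 0;12 0 0 0 0 0;18 0 0 0 0 0;24 0 0 0 0 0;30 0 0 0 0 0;36 0 0 0 0 0;41 0 0 0 0 0;45 0 0 0 0 0")

```text
time: 9.8
position: [0.5111, 0.0344, 0.025]
tool_rot: [1.0, -0.002, 0.001, 0.0]
ft_force: [-3.4, 0.3, 0.9]
grip_width: 0.0871
grip_force: 1.2
```

Call:
move_arm(series="4 0 0 0 0 0;8 0 0 0 0 0;12 0 0 0 0 0;16 0 0 0 0 0;19 0 0 0 0 0;21 0 0 0 0 0;22 0 0 0 0 0;22 0 0 0 0 0")

```text
time: 10.47
position: [0.5325, 0.0343, 0.025]
tool_rot: [1.0, -0.002, 0.001, 0.0]
ft_force: [-1.6, -0.4, -0.2]
grip_width: 0.0865
grip_force: 0.6
```

Run:
```python
from h import *
o=robot.get_obs();print(o["position"],R.from_quat(o["tool_rot"]).as_matrix().round(4),o["ft_force"])
c=board("scene");save(c,"scene3")
for n in("scene","top"):
    c=robot.camera(n)
    for t in("bench_edge","bin_rim","board_end"):print(n,t,[(np.round(x["xyz"],3).tolist(),round(x["p"],2)) for x in robot.tip_of(c,t)[:2]])
```

```text
[0.53253618 0.03427429 0.0249924 ] [[ 1.0e+00 -3.5e-03  1.1e-03]
 [-3.5e-03 -1.0e+00 -1.0e-04]
 [ 1.1e-03  1.0e-04 -1.0e+00]] [-1.58064664 -0.3848143  -0.20437087]
scene board c 663.8 36.6 size 166.5 244.8 yaw -1.15 end [783.8  34.2] t 10.5167
scene bench_edge [([0.738, -0.003, -0.004], 0.96)]
scene bin_rim [([0.755, 0.038, -0.102], 0.91)]
scene board_end [([0.783, 0.037, 0.003], 0.56)]
top bench_edge []
top bin_rim []
top board_end [([0.785, 0.035, 0.002], 0.61), ([0.7, 0.001, 0.003], 0.41)]
```

View pics/scene3.png

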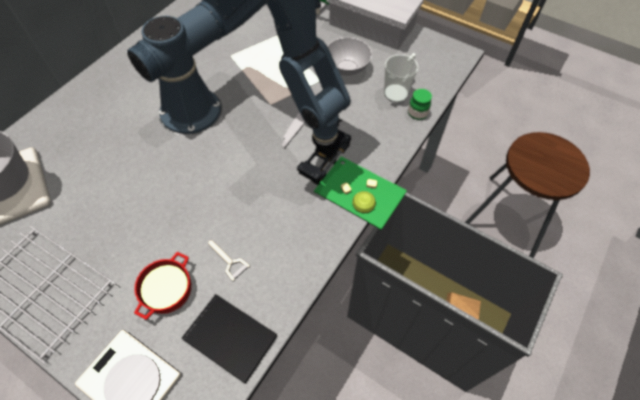

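The board's far end is at x≈0.783 m, sticking out about 45 mm, and it is square and aligned with the bin. It needs about 15 mm more.

Call:
move_arm(series="3 0 0 0 0 0;6 0 0 0 0 0;9 0 0 0 0 0;12 0 0 0 0 0;14 0 0 0 0 0;15 0 0 0 0 0;15 0 0 0 0 0;15 0 0 0 0 0")

```text
time: 11.58
position: [0.5477, 0.0343, 0.025]
tool_rot: [1.0, -0.002, 0.001, 0.0]
ft_force: [-0.6, -0.3, -0.4]
grip_width: 0.0873
grip_force: 0.3
```

Call:
move_arm(series="-10 0 0 0 0 0;-30 0 0 0 0 0;-50 0 0 0 0 0;-60 0 -40 0 0 0;-60 0 -80 0 0 0;-90 0 -120 0 0 0;-130 0 -140 0 0 0;-130 0 -140 0 0 0")

```text
time: 12.25
position: [0.4133, 0.0353, 0.1675]
tool_rot: [1.0, -0.001, 0.0, 0.0]
ft_force: [-0.7, 0.9, -0.6]
grip_width: 0.087
grip_force: 0.0
```

Run:
```python
from h import *
o=robot.get_obs();print(o["position"],o["ft_force"])
c=board("scene");save(c,"scene4")
for n in("scene","top"):
    c=robot.camera(n)
    for t in("bench_edge","bin_rim","board_end","apple_half","apple_chunk0"):print(n,t,[(np.round(x["xyz"],3).tolist(),round(x["p"],2)) for x in robot.tip_of(c,t)[:2]])
# edge: scan rectified scene picture for brightness along x at clear bench
c=robot.camera("scene")
x=np.arange(.72,.76,.002)
for y in(-.08,-.15,-.2,.2,.25):
    p=proj(c,np.c_[x,0*x+y,0*x]).astype(np.float32)
    g=cv2.remap(c["img"].mean(2).astype(np.float32),p[:,:1],p[:,1:],cv2.INTER_LINEAR).ravel()
    print(y,g.round().astype(int))
```

```text
[0.41334461 0.03530533 0.16750642] [-0.69370917  0.90066122 -0.5743306 ]
scene board c 680.1 35.1 size 167.0 241.0 yaw -0.3 end [800.1  34.5] t 12.3
scene bench_edge [([0.735, -0.003, -0.003], 0.78), ([0.643, 0.011, 0.007], 0.45)]
scene bin_rim [([0.757, 0.036, -0.103], 0.83), ([0.8, 0.039, 0.003], 0.75)]
scene board_end [([0.803, 0.038, 0.002], 0.93)]
scene apple_half [([0.708, -0.0, 0.011], 0.77)]
scene apple_chunk0 [([0.556, 0.469, -0.001], 0.68), ([0.696, 0.07, 0.005], 0.43)]
top bench_edge [([0.8, 0.037, 0.0], 0.34)]
top bin_rim [([0.664, 0.427, 0.001], 0.64)]
top board_end [([0.801, 0.038, 0.001], 0.76)]
top apple_half [([0.709, -0.001, 0.004], 0.77)]
top apple_chunk0 [([0.7, 0.071, 0.007], 0.64), ([0.64, 0.012, 0.009], 0.41)]
-0.08 [178 176 176 177 175 169 157 131 101  70  52  53  62  72  78  81  81  80
  78  74  69]
-0.15 [180 181 181 180 177 172 156 134 100  69  48  50  60  72  79  82  82  81
  78  74  69]
-0.2 [179 178 178 177 174 167 152 129  96  65  52  54  66  75  80  82  83  84
  84  83  84]
0.2 [169 169 170 169 166 158 145 121  95  69  59  61  73  85  91  95  95  96
  95  93  90]
0.25 [170 172 173 173 169 162 147 124  97  71  64  65  77  88  94  98 100 100
 101 100  98]
```

View pics/scene4.png

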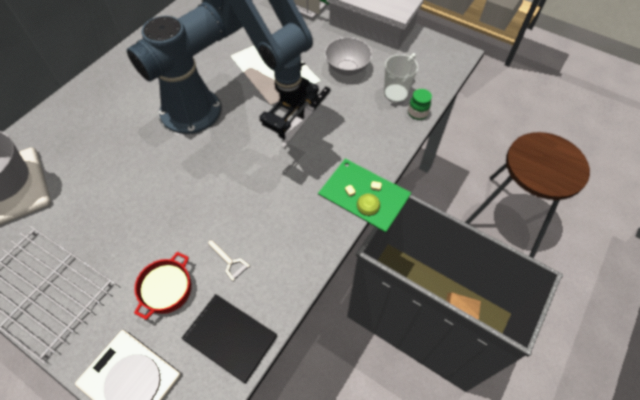

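The board rests square with its end about 62 mm beyond the edge, centred on the bin with all the apple on it. The gripper is clear.

```bash
python3 -c "
from rig import robot
print(robot.hand_in())"
```

```text
the job is handed in; nothing more can be done
None
```

I handed the job in: by my last measurement the board sits square to the edge, sticking out about 62 mm and centred over the bin, with all three apple pieces on it. The gripper is clear, and hand-in returned no verdict.

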